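# Probe a battery pack in the hand-lever contact press

## Task

Slide the battery pack that lies in the nest of the hand press fully home against the end stop under the head. Then pull the press's sprung lever all the way down so that the two probes bear on the pack's terminals, hold it down for about a second, and ease it slowly back up to its rest, taking some four seconds and never letting it fly back. The pack stays home in the nest, and the other things on the table stay where they are.

Things in the scene. Friction and masses are not known exactly. Their poses are not given: they have to be found in the camera images.
- press: Grey hand press fixed to the table (cannot move), 305 x 140 mm base, 300 mm high. Origin on the table under the ram axis; x from the open front to the column (the way the pack slides in), y to the left, z up. All mm below are in this frame. Base x -165..140. Head x -45..125, y -34..34, z 150..245; ram rises above it to z 300 and carries the probe head below. Column x 60..125, y -24..24.
- stop (a point): Middle of the nest's white end stop face that the pack must meet, at nest floor height: x 13, y 0, z 30 mm; stop 94 wide, 16 high. The nest floor is an aluminium plate at z 30, x -164..16, y -50..50. Two white guide rails, inner faces at y 38 and -38, x -85..13, stand 10 mm above it.
- pack: The pack to probe: blue-wrapped row of five cells, black terminal cap at its +x end with two 14 mm bright discs on top; 118 (x) x 70 (y) x 20 mm, 0.2 to 0.35 kg, loose. Origin at the centre of its underside. Starts on the nest floor in the rails, 22 to 54 mm short of the stop. Home: cap against the stop, origin at x -46 mm in the press frame, front end at x -105.
- lever (a joint): Lever angle, rad: 0 at its upper rest (arm forward and 35 degrees up), grows as it is pulled down, 1.31 at the lower stop (40 degrees below level). A spring always drives it up: about 3 N at the grip to start, 9 N along the arc (12 N straight down) at the bottom; let go, it flies back. The ram sinks 22 mm per rad; the probes meet the pack at 1.0 rad, then give on springs.
- grip (a point): Centre of the lever's black grip on the right (-y) side: a level bar, 26 mm diameter, 90 long along the press's y (y -110..-200), free from above and in front; a 15 mm steel arm joins its inner end. At lever angle q it is, in the press frame, at x = 20 - 170 cos(0.611 - q), y -155, z = 200 + 170 sin(0.611 - q) mm: z 298 at rest, 91 at the bottom.
- probes: Block with two sprung brass pins (7 mm diameter, at y 20 and -20 mm, x 0) under the ram. Origin at the press's origin when up, sinking with the ram by up to 29 mm. Pin ends are 72 mm above this origin, 22 mm above the pack's top with the lever up.
- test_gun: Bystander: white discharge test gun with grey nose, about 200 by 200 by 72 mm, lying on the table. Origin under its barrel.
- multimeter: Bystander: hand multimeter lying face up, 180 by 85 by 50 mm. Origin at the centre of its underside.
- spare_pack_a: Bystander: another pack like the first, flat on the table away from the press.
- spare_pack_b: Bystander: another such pack on the table away from the press.
- screwdriver: Bystander: 180 mm screwdriver lying on the table just left of the press.
- tape_roll: Bystander: roll of amber tape, 72 mm diameter, 19 mm high, flat on the table left of the press's front.
- tip_cup: Bystander: open aluminium cup, 68 mm diameter, 75 mm high, on the table to the right of the press.
Not all that is in view belongs to the job. Leave any red look-alike of the pack alone.

How it is judged (in metres and radians):
On the way, in this order (a step that is already met when the one before it is completed fails the run):
1. the pack is home against the stop (within 3 mm), flat in the nest, with the lever still up (x of pack in the frame of press above -0.049 m and z of pack in the frame of press below 0.034 m and value of joint lever below 0.15 rad), for 0.2 s.
2. the lever is held all the way down (within 0.09 rad of its lower stop) with the probes pressing on the pack, for 0.7 s (value of joint lever above 1.22 rad and contact force between probes and pack above 1 N and x of pack in the frame of press above -0.049 m), for 0.7 s.
At the end, for the whole second after the job is handed in: The lever is back at its upper rest (within 0.06 rad) and the pack lies still and flat in the nest, within 3 mm of the end stop (value of joint lever below 0.06 rad and x of pack in the frame of press above -0.049 m and z of pack in the frame of press between 0.026 and 0.034 m and linear speed of pack below 0.01 m/s); the robot touches nothing.
It fails at once if the lever flies back (faster than 1.2 rad/s upward) (velocity of joint lever below -1.2 rad/s).
It fails at once if another thing on the table is moved by more than 30 mm (distance of any of test_gun, multimeter, spare_pack_a, spare_pack_b, screwdriver, tape_roll, tip_cup from where it was at the start of the episode above 0.03 m).
It also fails if it takes over 64 s, if anything falls off the work surface, if the arm or the gripper's body presses on something with over 40 N, if the wrist force passes 120 N, or if a joint passes its speed limit or range.

## Robot

A 6-joint arm with a two-finger parallel gripper is mounted at the origin on the work surface. World frame = base frame: x ahead of the robot, y to its left, z up, the work surface at z = 0. Lengths are in m, angles in degrees, forces in N, time in s.
With the tool pointing down it reaches from about 0.4 to 0.825 m from the base axis. Payload 7 kg.
Tool frame: the origin (TCP) lies at the very end of the fingers, on their centre line; the grasp point (between the pads) lies tcp_to_grasp behind it (tcp_to_grasp is the distance from the TCP to the grasp point, in m); x points along the fingers, y is the direction in which the jaws open and shut, and the axes are right-handed (so a half turn about x gives the same grasp; the last joint's range is limited). The gripper opens to 88 mm and grips with 3 to 60 N. Pads are 19 mm wide; open, the fingers measure 130 mm over their backs; the gripper's body (78 mm by 193 mm) begins 47 mm behind the grasp point.
Start: joints at [86.465, 20.546, 0.682, 0, -70.136, -16.507], TCP at [0.231, 0.634, 0.227] pointing down, gripper open.
Joint ranges: [-176.03, 176.03], [-82.01, 121.73], [-58.28, 71.71], [-173.87, 95.51], [-174.79, -0.11], [-173.66, 173.66]. Speed limits (degrees/s): [136.94, 136.94, 172.46, 180, 180, 180].

## Interface

Orientations are given as [roll, pitch, yaw] about the fixed x, y, z axes, in that order (R = Rz(yaw) Ry(pitch) Rx(roll)).
In Python, from plant import * gives the robot as it stands. The module is installed in compiled form; this text tells all that it offers.
- The arm moves only by the shell command python3 -m pendant 'ROWS'. ROWS is JSON, a list of rows, each an object with "claw": the finger opening in mm, from 0 to 87.6; "linear": the shift along the tool's x, y, z in mm, a list of three; "twist": the turn about the tool's x in rad. In form: [{"claw": claw, "linear": [tx, ty, tz], "twist": twist}, ...]. A call has exactly 10 rows; each row shifts and turns the commanded pose from where the row before left it, along the tool's axes as they then stand; what a row does not reach is not made up. A row lasts 1/12 s, in which the tool goes at most 41.7 mm and 7.16 degrees, less where a joint would pass 70% of its speed; a pose out of reach is approached as far as the arm can. A call with a gripper value outside its range is refused whole. The fingers move at their own pace and stop on an object; the grip force is fixed at half the most. Time passes only in rows, so rows that do not move let the fingers close, or fill a call up. It gives the time, the measured TCP pose, the force and the opening at its end, in the units of the state.
- get_obs(): the state, without advancing time (a new reading comes with each control period).
- snapshot(name): name is "side" or "top" or "wrist"; returns (picture, depth): 400x640x3 uint8, red, green, blue; 400x640 float32, m along the optical axis (not along the pixel's ray), 0 where there is no reading.
- camera_params(name): a dict with "fx", "fy", "cx", "cy" (pixels), "rvec" (rotation vector, rad) and "tvec" (3), from world to camera coordinates, as OpenCV has them. Camera axes: x right, y down, z forward; pixel columns grow to the right and rows downward; lengths in m; the calibration is good to about 2 mm. A picture is of the moment at which its call begins: read the wrist's pose just before it. camera_params takes no time and is no camera call; for the wrist camera it gives the pose at the moment of the call.
- close_job(): hands the job in, once; it reports no verdict.
Trained networks look in the newest picture that a camera, given by its name, has taken for a name from the list of things; names that differ only in an ending like _2 or _b are one class to them, and where a whole thing is asked for, a point or a joint stands for the part that bears it (a point fixed in the world has none). Each returns a list of dicts, best first, with "confidence" (0 to 1); they miss things now and then, are a little off and sometimes report something else, mostly with a low value. They report only what shows in the picture. A call takes as long as a camera call. They do not tell look-alikes from the thing itself.
- boxes_of(camera, target): "xy" ([column, row] in pixels, amid what is visible of it).
The state is a dict: "clock": time; "joint_pos": joint angles; "qvel": joint speeds; "tau": joint torques, N m; "tool_pos": TCP position; "orientation": TCP orientation; "force": force on the tool from outside, world axes, zero at the start; "moment": the same for the moment, N m; "opening": finger opening in m.
Only numpy, scipy, OpenCV 4.12 (cv2) and the standard library are available. Lean on these libraries where they do the work, as an engineer would, in place of code of your own. Each camera call takes 0.05 s, during which the arm holds its last target. There are 200 camera calls.

## Working session

There is one attempt and no reset: what is moved stays moved. The work goes in short steps, Python scripts to look and compute and a shell command to move; the robot and the scene stay as the last step left them, time stands still between calls to the robot, and variables do not carry over. Pictures are saved under pics/ and viewed, about 8 in all and at most 12, crops included, and the job is handed in when it is done.

```bash
mkdir -p pics; python3 - <<'E'
from plant import *
import cv2,numpy as np
o=get_obs();print({k:np.round(v,3).tolist() for k,v in o.items()})
for n in ["top","side"]:
    p,d=snapshot(n);cv2.imwrite(f"pics/{n}0.png",p[:,:,::-1]);np.save(f"pics/{n}0.npy",d)
    c=camera_params(n);print(n,{k:np.round(v,4).tolist() for k,v in c.items()})
    for t in ["press","pack","grip","lever","probes","tip_cup","tape_roll","screwdriver","multimeter","test_gun"]:
        print(t,[(np.round(b["xy"]).tolist(),round(b["confidence"],2)) for b in boxes_of(n,t)][:4])
E
```

```text
{'clock': 0.0, 'joint_pos': [86.466, 20.591, 0.634, -0.021, -70.136, -16.508], 'qvel': [-0.061, -0.053, 0.034, -0.027, 0.083, -0.047], 'tau': [0.002, -58.273, 29.305, 6.997, 0.007, -0.0], 'tool_pos': [0.231, 0.634, 0.226], 'orientation': [94.72, 89.905, -105.329], 'force': [-0.671, -0.302, 0.08], 'moment': [-0.016, -0.011, -0.053], 'opening': 0.087}
top {'fx': 434.5843, 'fy': 434.5843, 'cx': 323.4531, 'cy': 199.433, 'rvec': [2.1401, -2.0888, 0.2111], 'tvec': [-0.0358, 0.5854, 1.2403]}
press [([271.0, 165.0], 0.61)]
pack [([280.0, 273.0], 0.91), ([355.0, 233.0], 0.78), ([280.0, 195.0], 0.57)]
grip [([317.0, 169.0], 0.69), ([242.0, 188.0], 0.6)]
lever [([313.0, 167.0], 0.75), ([274.0, 164.0], 0.28)]
probes []
tip_cup [([423.0, 176.0], 0.6)]
tape_roll [([228.0, 229.0], 0.9)]
screwdriver [([244.0, 187.0], 0.78), ([272.0, 166.0], 0.16)]
multimeter [([405.0, 244.0], 0.81)]
test_gun [([174.0, 222.0], 0.63), ([274.0, 163.0], 0.27)]
side {'fx': 514.8381, 'fy': 514.8381, 'cx': 313.8895, 'cy': 201.14, 'rvec': [2.4126, -0.385, 0.1615], 'tvec': [-0.5288, 0.203, 1.3416]}
press [([349.0, 164.0], 0.74), ([346.0, 153.0], 0.64)]
pack [([319.0, 190.0], 0.76), ([308.0, 263.0], 0.75), ([241.0, 214.0], 0.7)]
grip [([397.0, 366.0], 0.71), ([345.0, 152.0], 0.6)]
lever [([345.0, 154.0], 0.58), ([347.0, 161.0], 0.48)]
probes []
tip_cup [([397.0, 302.0], 0.88)]
tape_roll [([264.0, 166.0], 0.57)]
screwdriver [([314.0, 162.0], 0.48)]
multimeter [([314.0, 312.0], 0.66), ([346.0, 150.0], 0.44), ([397.0, 302.0], 0.44)]
test_gun [([255.0, 130.0], 0.89)]
```

```bash
python3 - <<'E'
import cv2,numpy as np
a=cv2.imread("pics/top0.png");b=cv2.imread("pics/side0.png")
cv2.imwrite("pics/v1.png",cv2.resize(a[100:310,130:450],None,fx=2.5,fy=2.5,interpolation=cv2.INTER_CUBIC))
cv2.imwrite("pics/v2.png",cv2.resize(b[60:300,200:460],None,fx=2.5,fy=2.5,interpolation=cv2.INTER_CUBIC))
E
```

```text
(no output)
```

View pics/v1.png

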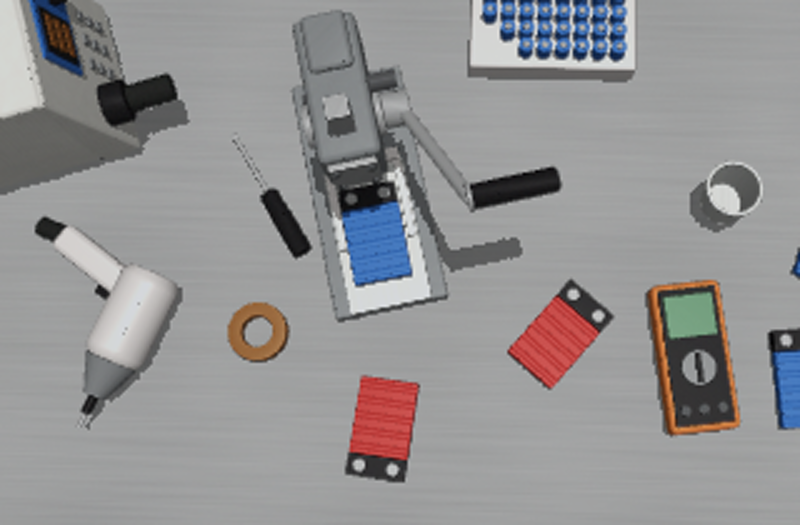

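View pics/v2.png

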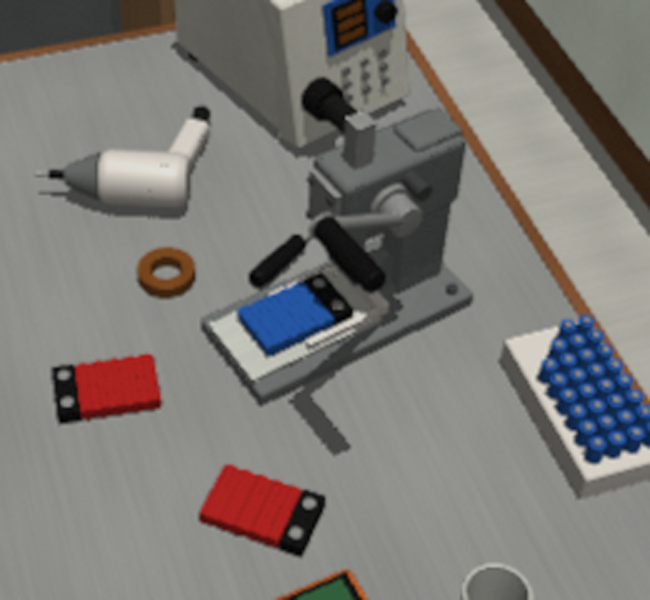

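The top view (crop ×2.5, offset 130,100) shows the press in the middle. The blue pack is in its nest with its front edge near full-frame pixel (284,213), and the black grip runs from about (318,176) to (353,171). The cup is well to the right of the grip, and the red look-alikes are in front of the press. Next I'll measure in 3D.

```bash
cat > h.py <<'E'
from plant import *
import cv2,numpy as np
from scipy.spatial.transform import Rotation as Ro
def cloud(n,d,c=None):
    c=c or camera_params(n);R=cv2.Rodrigues(np.array(c["rvec"],float))[0];t=np.array(c["tvec"])
    v,u=np.mgrid[:d.shape[0],:d.shape[1]]
    P=np.stack([(u-c["cx"])/c["fx"]*d,(v-c["cy"])/c["fy"]*d,d],-1)
    W=(P-t)@R; W[d<=0]=np.nan; return W
E
python3 - <<'E'
from h import *
for n,win in [("top",(180,120,360,235)),("side",(270,100,400,240))]:
    d=np.load(f"pics/{n}0.npy");im=cv2.imread(f"pics/{n}0.png").astype(int);W=cloud(n,d)
    x0,y0,x1,y1=win;m=np.zeros(d.shape,bool);m[y0:y1,x0:x1]=1
    b,g,r=im[...,0],im[...,1],im[...,2]
    table=W[(np.abs(W[...,2])<.02)&m];print(n,"table z",np.nanmedian(table[:,2]))
    blue=m&(b>r+60)&(W[...,2]>.03)&(W[...,2]<.07)
    dark=m&(im.max(-1)<60)&(W[...,2]>.2)&(W[...,2]<.34)
    white=m&(im.min(-1)>190)&(W[...,2]>.02)&(W[...,2]<.05)
    base=m&(W[...,2]>.01)&(W[...,2]<.06)
    head=m&(W[...,2]>.235)&(W[...,2]<.255)
    for k,mm in dict(blue=blue,grip=dark,white=white,base=base,head=head).items():
        P=W[mm]; 
        if len(P)<10: print(k,len(P));continue
        rc=cv2.minAreaRect((P[:,:2]*1000).astype(np.float32));print(k,len(P),np.round(np.median(P,0),4),np.round(P[:,2].min(),3),np.round(P[:,2].max(),3),"rect",np.round(rc[0],1),np.round(rc[1],1),round(rc[2],2))
        print("   box",np.round(cv2.boxPoints(rc)).tolist())
print("cam pos",[(-cv2.Rodrigues(np.array(camera_params(n)["rvec"]))[0].T@camera_params(n)["tvec"]).round(3) for n in("top","side","wrist")])
E
```

```text
top table z 0.0007222964354916369
blue 690 [0.5934 0.1085 0.0495] 0.04 0.068 rect [708.5  34.1] [108.5 383.3] 56.77
   box [[518.0, 94.0], [839.0, -116.0], [899.0, -26.0], [578.0, 185.0]]
grip 387 [ 0.5988 -0.0449  0.3086] 0.201 0.316 rect [644.3  18.5] [241.3 116.9] 68.49
   box [[546.0, -72.0], [654.0, -115.0], [743.0, 109.0], [634.0, 152.0]]
white 763 [0.5761 0.0725 0.0329] 0.023 0.047 rect [697.9  37.1] [151.9 422.5] 59.65
   box [[477.0, 78.0], [842.0, -135.0], [919.0, -4.0], [554.0, 209.0]]
base 4183 [0.6063 0.1046 0.0292] 0.01 0.06 rect [661.1 147.2] [361.6 563.1] 1.85
   box [[471.0, 423.0], [490.0, -140.0], [851.0, -128.0], [833.0, 434.0]]
head 1082 [0.7009 0.1296 0.2452] 0.235 0.255 rect [703.7 103.8] [143.2 128.1] 13.73
   box [[619.0, 149.0], [649.0, 25.0], [788.0, 59.0], [758.0, 183.0]]
side table z -0.000599859198816777
blue 610 [0.592  0.1061 0.0475] 0.034 0.054 rect [590.6 113.5] [95.5 82.2] 15.49
   box [[534.0, 140.0], [556.0, 61.0], [648.0, 87.0], [626.0, 166.0]]
grip 810 [0.6351 0.0778 0.2416] 0.2 0.314 rect [651.8  57.7] [301.6 140.6] 49.66
   box [[501.0, -12.0], [608.0, -103.0], [803.0, 127.0], [696.0, 218.0]]
white 103 [0.5811 0.462  0.032 ] 0.026 0.043 rect [562.4 278.4] [155.7 427.5] 10.87
   box [[446.0, 474.0], [526.0, 54.0], [679.0, 83.0], [599.0, 503.0]]
base 4083 [0.6294 0.1152 0.0284] 0.01 0.06 rect [673.4 280.2] [543.9 351.6] 83.1
   box [[466.0, 31.0], [815.0, -11.0], [881.0, 529.0], [532.0, 571.0]]
head 1010 [0.7218 0.1275 0.2444] 0.235 0.255 rect [702.6 124.9] [206.1 114.2] 31.62
   box [[585.0, 120.0], [645.0, 22.0], [820.0, 130.0], [760.0, 228.0]]
cam pos [array([ 0.326, -0.028,  1.332]), array([ 0.26 , -0.84 ,  1.161]), array([0.305, 0.608, 0.385])]
```

```bash
cat > fit.py <<'E'
from h import *
from scipy.optimize import least_squares
def box(P,x0,x1,y0,y1,z0,z1):
    c=np.array([x0+x1,y0+y1,z0+z1])/2;h=np.array([x1-x0,y1-y0,z1-z0])/2
    q=np.abs(P-c)-h;return np.linalg.norm(np.maximum(q,0),axis=1)+np.minimum(q.max(1),0)
def grip(P,q):
    gx=20-170*np.cos(.611-q);gz=200+170*np.sin(.611-q)
    r=np.hypot(P[:,0]-gx,P[:,2]-gz)-13;a=np.abs(P[:,1]+155)-45
    return np.where(a>0,np.hypot(np.maximum(r,0),a),r)
def dist(p,W):
    x,y,yaw,hb,sx,q=p
    c,s=np.cos(yaw),np.sin(yaw);D=W-[x,y,0]
    P=np.c_[c*D[:,0]+s*D[:,1],-s*D[:,0]+c*D[:,1],D[:,2]]
    return np.min([np.abs(box(P,-165,140,-70,70,0,hb)),np.abs(box(P,-164,16,-50,50,0,30)),np.abs(box(P,-45,125,-34,34,150,245)),
      np.abs(box(P,60,125,-24,24,0,200)),np.abs(box(P,sx-59,sx+59,-35,35,30,50)),np.abs(box(P,-85,13,38,47,30,40)),np.abs(box(P,-85,13,-47,-38,30,40)),np.abs(grip(P,q)),np.abs(box(P,13,20,-47,47,30,46))],axis=0)
def fit(Ws,p0=(663,120,.24,20,-85,0)):
    W=np.vstack(Ws)
    for _ in range(4):
        c,s=np.cos(p0[2]),np.sin(p0[2]);D=W-[p0[0],p0[1],0]
        px=c*D[:,0]+s*D[:,1];py=-s*D[:,0]+c*D[:,1]
        k=(px>-180)&(px<150)&(py>-215)&(py<80)&(W[:,2]>9)&(W[:,2]<320)
        r=least_squares(dist,p0,args=(W[k],),loss="soft_l1",f_scale=2.,x_scale=[10,10,.05,5,10,.1]);p0=r.x
    return r.x,np.median(np.abs(dist(r.x,W[k]))),k.sum()
E
python3 - <<'E'
from fit import *
A=[]
for n in("top","side"):
    d=np.load(f"pics/{n}0.npy");W=cloud(n,d).reshape(-1,3)*1000;W=W[~np.isnan(W[:,0])];A.append(W)
    print(n,*[np.round(v,3) for v in fit([W])])
print(*[np.round(v,3) for v in fit(A)])
E
```

```text
top [ 6.82608e+02  1.17133e+02  7.60000e-02  2.38560e+01 -7.57420e+01
 -1.62000e-01] 3.021 5765
side [ 6.78710e+02  1.29566e+02  2.35000e-01  2.15820e+01 -7.46840e+01
  3.00000e-03] 2.135 6762
[ 6.81985e+02  1.23349e+02  1.79000e-01  2.25570e+01 -7.67740e+01
 -1.70000e-02] 3.095 12697
```

```bash
cat >> h.py <<'E'
def onplane(n,uv,z,c=None):
    c=c or camera_params(n);R=cv2.Rodrigues(np.array(c["rvec"],float))[0];t=np.array(c["tvec"],float)
    uv=np.atleast_2d(uv).astype(float);K=np.c_[(uv[:,0]-c["cx"])/c["fx"],(uv[:,1]-c["cy"])/c["fy"],np.ones(len(uv))]
    C=-R.T@t;D=K@R;return C+D*((z-C[2])/D[:,2])[:,None]
def proj(n,X,c=None):
    c=c or camera_params(n);K=np.array([[c["fx"],0,c["cx"]],[0,c["fy"],c["cy"]],[0,0,1]])
    return cv2.projectPoints(np.atleast_2d(X).astype(float),np.array(c["rvec"],float),np.array(c["tvec"],float),K,None)[0][:,0]
E
python3 - <<'E'
from h import *
for n,win in [("top",(255,170,305,220)),("side",(290,165,345,205))]:
    im=cv2.imread(f"pics/{n}0.png").astype(int);b,g,r=im[...,0],im[...,1],im[...,2]
    m=(b>r+50);x0,y0,x1,y1=win;z=np.zeros_like(m);z[y0:y1,x0:x1]=1;m&=z
    v,u=np.nonzero(m);P=onplane(n,np.c_[u,v],.05)*1000
    rc=cv2.minAreaRect(P[:,:2].astype(np.float32));print(n,len(P),rc,cv2.boxPoints(rc).round().tolist(), P.mean(0))
    # direction of stripes/edge: PCA of hull edges
    h=cv2.convexHull(np.c_[u,v].astype(np.int32));ap=cv2.approxPolyDP(h,2.5,True)[:,0];print(ap.tolist());Q=onplane(n,ap,.05)[:,:2]*1000;print(Q.round().tolist())
    E=np.roll(Q,-1,0)-Q;print(np.c_[np.linalg.norm(E,axis=1),np.degrees(np.arctan2(E[:,1],E[:,0]))].round(1).tolist())
a=cv2.imread("pics/top0.png")[120:230,235:365];cv2.imwrite("pics/v3.png",cv2.resize(a,None,fx=6,fy=5.4,interpolation=cv2.INTER_CUBIC))
E
```

```text
top 687 ((593.2769775390625, 109.42390441894531), (91.92366027832031, 69.92069244384766), 13.260415077209473) [[541.0, 133.0], [557.0, 65.0], [646.0, 86.0], [630.0, 154.0]] [592.60157302 109.20792743  50.        ]
[[294, 209], [272, 213], [267, 185], [288, 181]]
[[557.0, 66.0], [543.0, 131.0], [628.0, 151.0], [642.0, 88.0]]
[[66.8, 101.9], [87.8, 12.7], [64.7, -77.5], [88.6, -166.0]]
side 635 ((593.0145874023438, 104.71415710449219), (94.49445343017578, 80.48213958740234), 12.481646537780762) [[538.0, 134.0], [556.0, 55.0], [648.0, 76.0], [630.0, 154.0]] [591.55702122 104.44226237  50.        ]
[[333, 188], [308, 201], [295, 184], [319, 173]]
[[643.0, 82.0], [558.0, 57.0], [542.0, 131.0], [623.0, 151.0]]
[[87.9, -163.5], [75.1, 102.3], [83.5, 14.3], [71.7, -74.3]]
```

View pics/v3.png

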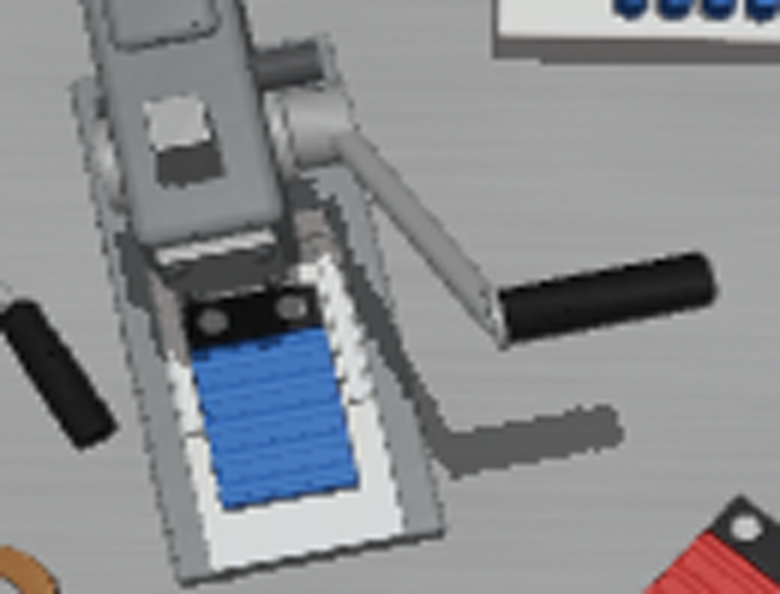

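The crop (offset 235,120, scale 6×5.4) shows the pack short of the stop, with the plate's front corners at (212,572) and (405,530) and the grip ends at (510,315) and (707,280). Next is a reprojection fit from both cameras.

```bash
python3 - <<'E'
from h import *
from scipy.optimize import least_squares
T=lambda x,y:(235+x/6-.4,120+y/5.4-.4); S=lambda x,y:(200+x/2.5-.3,60+y/2.5-.3)
g=lambda q:(20-170*np.cos(.611-q),200+170*np.sin(.611-q))
# name, kind/coords, obs
obs=[("top","plateL",(-164,50,30),T(212,572)),("top","plateR",(-164,-50,30),T(405,530)),
("top","packL","L",T(225,510)),("top","packR","R",T(357,487)),
("top","gripO",-200,T(706,280)),("top","gripI",-110,T(508,317)),
("side","plateL",(-164,50,30),S(209,324)),("side","plateR",(-164,-50,30),S(257,394)),
("side","packL","L",S(241,308)),("side","packR","R",S(270,352)),
("side","gripO",-200,S(369,275)),("side","gripI",-110,S(330,232))]
def mod(p,k):
    x,y,yaw,s,yp,gx,gz=p
    P=k if isinstance(k,tuple) else (s-59,yp+(35 if k=="L" else -35),50) if isinstance(k,str) else (gx,k,gz)
    c,sn=np.cos(yaw),np.sin(yaw);return np.array([x+c*P[0]-sn*P[1],y+sn*P[0]+c*P[1],P[2]])/1000
def f(p,sel):return np.concatenate([proj(o[0],mod(p,o[2]))[0]-o[3] for o in obs if o[0] in sel])
G=g(0)
for sel in (("top","side"),("top",),("side",)):
    r=least_squares(f,[663,120,.23,-80,0,*G],args=(sel,),loss="soft_l1",x_scale=[10,10,.05,10,10,10,10]);print(sel,r.x.round(3),"yaw",np.degrees(r.x[2]).round(2),r.fun.reshape(-1,2).round(1).tolist())
    
p=least_squares(f,[663,120,.23,-80,0,*G],args=(("top","side"),),loss="soft_l1",x_scale=[10,10,.05,10,10,10,10]).x
for y in(-110,-155,-200):print(mod(p,y))
E
```

```text
('top', 'side') [ 6.80593e+02  1.26889e+02  2.32000e-01 -7.52750e+01  1.50500e+00
 -1.19346e+02  2.96479e+02] yaw 13.31 [[0.2, -0.6], [0.5, 0.4], [-0.1, -0.6], [0.8, -1.1], [1.3, -0.3], [-1.4, 0.2], [0.4, 0.1], [-1.3, -5.3], [-1.4, 1.0], [-0.6, -1.0], [3.3, 4.8], [-2.3, -1.4]]
('top',) [ 6.80682e+02  1.26511e+02  2.31000e-01 -7.76960e+01  3.18000e+00
 -1.13216e+02  2.73397e+02] yaw 13.24 [[0.3, -0.6], [0.5, 0.4], [-0.5, 0.2], [0.5, -0.2], [0.3, -0.1], [-1.7, 0.2]]
('side',) [ 6.81224e+02  1.10137e+02  1.73000e-01 -7.04160e+01  8.64100e+00
 -1.15226e+02  3.10681e+02] yaw 9.92 [[1.6, 1.6], [-1.9, -2.9], [0.2, 0.8], [-0.2, -0.7], [2.1, 4.8], [-1.8, -2.5]]
[ 0.5897878  -0.00763907  0.29647853]
[ 0.60015122 -0.05142947  0.29647853]
[ 0.61051463 -0.09521988  0.29647853]
```

```bash
cat >> h.py <<'E'
PX,PY,YAW=.6806,.1269,np.radians(13.3)
c_,s_=np.cos(YAW),np.sin(YAW)
RP=np.array([[c_,-s_,0],[s_,c_,0],[0,0,1]])
def w2p(X):return (np.atleast_2d(X)-[PX,PY,0])@RP*1000
def p2w(X):return np.atleast_2d(X)/1000@RP.T+[PX,PY,0]
def tool():
    o=get_obs();R=Ro.from_euler("xyz",o["orientation"],degrees=True).as_matrix();return np.array(o["tool_pos"]),R,o
def need(target_p,yaw_tooly_p=None):
    """tool-frame shift (mm) to a press-frame TCP target, after turning so that tool y has that yaw in press frame"""
    t,R,o=tool();d=p2w(target_p)[0]-t
    ty=np.degrees(np.arctan2(R[1,1],R[0,1]))-np.degrees(YAW)
    print("TCP press",w2p(t)[0].round(1),"tooly yaw in press",round(ty,2),"shift now-axes",(R.T@d*1000).round(1),"clock",round(o["clock"],2),"F",np.round(o["force"],1),"open",round(o["opening"]*1000,1))
E
python3 - <<'E'
from h import *
import plant;print([k for k in dir(plant) if not k.startswith("_")], globals().get("tcp_to_grasp"))
t,R,o=tool();print(R.round(3))
c=camera_params("wrist");C=-cv2.Rodrigues(np.array(c["rvec"]))[0].T@c["tvec"];print("cam in tool",R.T@(C-t))
need([-165,12,45]);need([-119,-168,290])
for n,uv,z in[("cup",(423,176),.04),("tape",(228,229),.01),("driver",(244,187),.01),("redA",(280,273),.02),("redB",(355,233),.02),("gun",(174,222),.04)]:print(n,w2p(onplane("top",uv,z)).round())
E
```

```text
['PlanningError', 'boxes_of', 'camera_params', 'close_job', 'get_obs', 'snapshot', 'tcp_to_grasp'] 0.0188
[[-0.    -0.343 -0.939]
 [ 0.    -0.939  0.343]
 [-1.    -0.     0.   ]]
cam in tool [-0.15882535 -0.00033312 -0.07825948]
TCP press [-320.5  596.9  226.6] tooly yaw in press -123.34 shift now-axes [ 181.6  403.2 -451.4] clock 1.1 F [ 0.3  0.  -0.3] open 87.3
TCP press [-320.5  596.9  226.6] tooly yaw in press -123.34 shift now-axes [ -63.5  528.3 -588.8] clock 1.1 F [ 0.3  0.  -0.3] open 87.3
cup [[-114. -438.   40.]]
tape [[-146.  180.   10.]]
driver [[-26. 110.  10.]]
redA [[-310.   48.   20.]]
redB [[-240. -197.   20.]]
gun [[-97. 330.  40.]]
```

```bash
R='{"claw":0,"linear":[0,0,0],"twist":0.12}'; python3 -m pendant '[{"claw":0,"linear":[0,0,0],"twist":0.12},{"claw":0,"linear":[0,0,0],"twist":0.12},{"claw":0,"linear":[0,0,0],"twist":0.12},{"claw":0,"linear":[0,0,0],"twist":0.12},{"claw":0,"linear":[0,0,0],"twist":0.12},{"claw":0,"linear":[0,0,0],"twist":0.12},{"claw":0,"linear":[0,0,0],"twist":0.12},{"claw":0,"linear":[0,0,0],"twist":0.12},{"claw":0,"linear":[0,0,0],"twist":0.12},{"claw":0,"linear":[0,0,0],"twist":0.12}]'; python3 -c "
from h import *
need([-165,12,110]);print(get_obs()['joint_pos'])"
```

```text
clock: 1.93
tool_pos: [0.2314, 0.6341, 0.2266]
orientation: [-125.0, 90.0, -34.2]
force: [0.1, -0.5, 0.8]
opening: 0.0267
TCP press [-320.5  596.9  226.6] tooly yaw in press -192.44 shift now-axes [ 116.6 -277.8 -537.7] clock 1.93 F [ 0.1 -0.5  0.8] open 26.7
[ 8.64647404e+01  2.05475797e+01  6.82701984e-01  2.51324740e-03
 -7.01365224e+01 -8.56027082e+01]
```

```bash
python3 -m pendant '[{"claw":0,"linear":[2,-14,-27],"twist":0},{"claw":0,"linear":[2,-14,-27],"twist":0},{"claw":0,"linear":[2,-14,-27],"twist":0},{"claw":0,"linear":[2,-14,-27],"twist":0},{"claw":0,"linear":[2,-14,-27],"twist":0},{"claw":0,"linear":[2,-14,-27],"twist":0},{"claw":0,"linear":[2,-14,-27],"twist":0},{"claw":0,"linear":[2,-14,-27],"twist":0},{"claw":0,"linear":[2,-14,-27],"twist":0},{"claw":0,"linear":[2,-14,-27],"twist":0}]'; python3 -m pendant '[{"claw":0,"linear":[2,-14,-27],"twist":0},{"claw":0,"linear":[2,-14,-27],"twist":0},{"claw":0,"linear":[2,-14,-27],"twist":0},{"claw":0,"linear":[2,-14,-27],"twist":0},{"claw":0,"linear":[2,-14,-27],"twist":0},{"claw":0,"linear":[2,-14,-27],"twist":0},{"claw":0,"linear":[2,-14,-27],"twist":0},{"claw":0,"linear":[2,-14,-25],"twist":0},{"claw":0,"linear":[2,-14,-22],"twist":0},{"claw":0,"linear":[2,-14,-20],"twist":0}]'; python3 -m pendant '[{"claw":0,"linear":[0,0,0],"twist":0.12},{"claw":0,"linear":[0,0,0],"twist":0.12},{"claw":0,"linear":[0,0,0],"twist":0.12},{"claw":0,"linear":[0,0,0],"twist":0.12},{"claw":0,"linear":[0,0,0],"twist":0.12},{"claw":0,"linear":[0,0,0],"twist":0.12},{"claw":0,"linear":[0,0,0],"twist":0.12},{"claw":0,"linear":[0,0,0],"twist":0.12},{"claw":0,"linear":[0,0,0],"twist":0.12},{"claw":0,"linear":[0,0,0],"twist":0.12}]';  python3 -c "
from h import *
need([-165,12,110]);print(get_obs()['joint_pos'])"
```

```text
clock: 2.77
tool_pos: [0.3775, 0.3658, 0.2067]
orientation: [-30.0, 90.0, 61.2]
force: [-0.7, 0.6, 0.9]
opening: 0.0003
clock: 3.6
tool_pos: [0.5229, 0.1126, 0.1868]
orientation: [-65.0, 90.0, 26.2]
force: [-0.9, -0.3, 0.3]
opening: 0.0007
clock: 4.43
tool_pos: [0.5224, 0.1141, 0.1867]
orientation: [11.9, 90.0, 34.0]
force: [-0.4, 0.8, -0.4]
opening: 0.0003
TCP press [-156.9   23.9  186.7] tooly yaw in press 98.8 shift now-axes [ 76.7 -10.6  -9.8] clock 4.43 F [-0.4  0.8 -0.4] open 0.3
[ 3.33421487e+01  9.12092893e+00 -2.03466424e+01 -2.17352473e-04
 -6.05166970e+01 -1.01238265e+02]
```

```bash
python3 -m pendant '[{"claw":0,"linear":[0,0,0],"twist":0.077},{"claw":0,"linear":[0,0,0],"twist":0.077},{"claw":0,"linear":[3,-2,-2],"twist":0},{"claw":0,"linear":[3,-2,-2],"twist":0},{"claw":0,"linear":[3,-2,-2],"twist":0},{"claw":0,"linear":[3,-2,-2],"twist":0},{"claw":0,"linear":[3,-2,-2],"twist":0},{"claw":0,"linear":[3,-2,-2],"twist":0},{"claw":0,"linear":[0,0,0],"twist":0},{"claw":0,"linear":[0,0,0],"twist":0}]';  python3 - <<'E'
from h import *
need([-165,12,45])
c=camera_params("wrist");p,d=snapshot("wrist");cv2.imwrite("pics/w1.png",p[:,:,::-1]);np.save("pics/w1.npy",d)
import pickle;pickle.dump(c,open("pics/w1.pkl","wb"))
for t in["pack","probes","grip"]:print(t,boxes_of("wrist",t)[:2])
W=cloud("wrist",d,c);im=p.astype(int);m=(im[...,2]>im[...,0]+50)
P=w2p(W[m]);P=P[~np.isnan(P[:,0])];k=(P[:,2]>40)&(P[:,2]<60);P=P[k];print(len(P),np.percentile(P,[1,50,99],axis=0).round(1))
v,u=np.nonzero(m);Q=w2p(onplane("wrist",np.c_[u,v],.05,c));print(np.percentile(Q,[1,99],axis=0).round(1))
E
```

```text
clock: 5.27
tool_pos: [0.5134, 0.0994, 0.1684]
orientation: [-156.1, 90.0, -142.4]
force: [-0.4, -1.0, -0.3]
opening: 0.0004
TCP press [-169.1   11.7  168.4] tooly yaw in press 90.33 shift now-axes [123.4   0.3   4.1] clock 5.27 F [-0.4 -1.  -0.3] open 0.4
pack [{'xy': [344.0, 47.7], 'confidence': 0.85}, {'xy': [306.7, 237.9], 'confidence': 0.8}]
probes []
grip []
1079 [[-134.3  -29.6   40.6]
 [-130.7    4.9   48.9]
 [ -87.4   37.7   51. ]]
[[-137.7  -29.5   50. ]
 [ -86.7   37.5   50. ]]
```

View pics/w1.png

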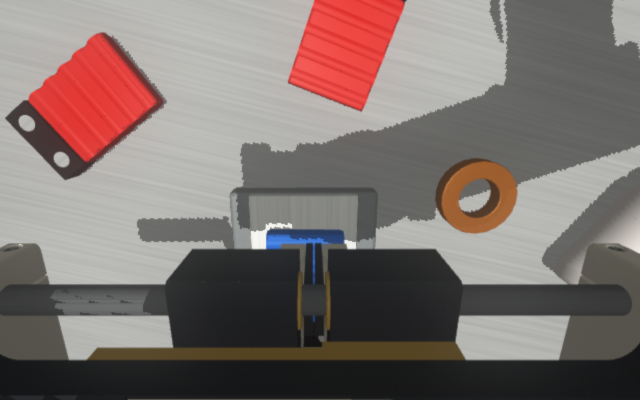

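The wrist picture shows the pack's front end at about (305,237), just ahead of the closed fingers and clear of them; the red packs and the tape roll are well away. Pack front is at press x ≈ -136, so I'm lowering in front of it.

```bash
python3 -m pendant '[{"claw":0,"linear":[16,0,0],"twist":0},{"claw":0,"linear":[16,0,0],"twist":0},{"claw":0,"linear":[16,0,0],"twist":0},{"claw":0,"linear":[16,0,0],"twist":0},{"claw":0,"linear":[16,0,0],"twist":0},{"claw":0,"linear":[16,0,0],"twist":0},{"claw":0,"linear":[14,0,0],"twist":0},{"claw":0,"linear":[10,0,0],"twist":0},{"claw":0,"linear":[7,0,0],"twist":0},{"claw":0,"linear":[0,0,0],"twist":0}]'; python3 -m pendant '[{"claw":0,"linear":[0,0,3],"twist":0},{"claw":0,"linear":[0,0,3],"twist":0},{"claw":0,"linear":[0,0,3],"twist":0},{"claw":0,"linear":[0,0,3],"twist":0},{"claw":0,"linear":[0,0,3],"twist":0},{"claw":0,"linear":[0,0,3],"twist":0},{"claw":0,"linear":[0,0,3],"twist":0},{"claw":0,"linear":[0,0,3],"twist":0},{"claw":0,"linear":[0,0,2],"twist":0},{"claw":0,"linear":[0,0,0],"twist":0}]'; python3 -c "
from h import *
need([-115,12,41]);print((get_obs()['force']@RP).round(1))"
```

```text
clock: 6.3
tool_pos: [0.5129, 0.0993, 0.0404]
orientation: [-164.7, 89.9, -151.1]
force: [0.5, -0.9, 0.1]
opening: 0.0004
clock: 7.13
tool_pos: [0.5388, 0.1056, 0.0414]
orientation: [-162.1, 90.0, -148.5]
force: [-0.2, -1.1, 0.8]
opening: -0.0002
TCP press [-142.9   11.9   41.4] tooly yaw in press 90.32 shift now-axes [ 0.4 -0.1 27.9] clock 7.13 F [-0.2 -1.1  0.8] open -0.2
[-0.4 -1.   0.8]
```

```bash
python3 -m pendant '[{"claw":0,"linear":[0,0,2],"twist":0},{"claw":0,"linear":[0,0,2],"twist":0},{"claw":0,"linear":[0,0,2],"twist":0},{"claw":0,"linear":[0,0,2],"twist":0},{"claw":0,"linear":[0,0,2],"twist":0},{"claw":0,"linear":[0,0,2],"twist":0},{"claw":0,"linear":[0,0,2],"twist":0},{"claw":0,"linear":[0,0,2],"twist":0},{"claw":0,"linear":[0,0,2],"twist":0},{"claw":0,"linear":[0,0,2],"twist":0}]'; python3 - <<'E'
from h import *
need([-115,12,41]);print((get_obs()['force']@RP).round(1))
p,d=snapshot("top");im=p.astype(int);cv2.imwrite("pics/t2.png",p[:,:,::-1])
m=(im[...,2]>im[...,0]+50);z=np.zeros_like(m);z[150:225,255:310]=1;v,u=np.nonzero(m&z);Q=w2p(onplane("top",np.c_[u,v],.05));print(len(Q),np.percentile(Q,[1,99],axis=0).round(1))
a=cv2.imread("pics/top0.png").astype(int);m=(a[...,0]>a[...,2]+50)&(z>0);v,u=np.nonzero(m);Q=w2p(onplane("top",np.c_[u,v],.05));print(len(Q),np.percentile(Q,[1,99],axis=0).round(1))
E
```

```text
clock: 7.97
tool_pos: [0.5584, 0.1105, 0.0415]
orientation: [-145.4, 90.0, -131.8]
force: [-1.2, -0.5, -1.9]
opening: 0.0005
TCP press [-122.7   12.2   41.5] tooly yaw in press 90.33 shift now-axes [ 0.5 -0.2  7.7] clock 7.97 F [-1.2 -0.5 -1.9] open 0.5
[-1.3 -0.2 -1.9]
1 [[-24.  -30.7  50. ]
 [-24.  -30.7  50. ]]
687 [[-134.   -31.3   50. ]
 [ -44.8   37.3   50. ]]
```

```bash
python3 -m pendant '[{"claw":0,"linear":[0,0,1],"twist":0},{"claw":0,"linear":[0,0,1],"twist":0},{"claw":0,"linear":[0,0,1],"twist":0},{"claw":0,"linear":[0,0,1],"twist":0},{"claw":0,"linear":[0,0,0],"twist":0},{"claw":0,"linear":[0,0,0],"twist":0},{"claw":0,"linear":[0,0,0],"twist":0},{"claw":0,"linear":[0,0,0],"twist":0},{"claw":0,"linear":[0,0,0],"twist":0},{"claw":0,"linear":[0,0,0],"twist":0}]'; python3 - <<'E'
from h import *
need([-115,12,41]);print((get_obs()['force']@RP).round(1))
p,d=snapshot("side");im=p.astype(int);cv2.imwrite("pics/s2.png",p[:,:,::-1])
c=cv2.resize(p[100:230,250:400,::-1],None,fx=4.5,fy=4.5,interpolation=cv2.INTER_CUBIC);cv2.imwrite("pics/v5.png",c)
E
```

```text
clock: 8.85
tool_pos: [0.5623, 0.1115, 0.0417]
orientation: [10.8, 90.0, 24.4]
force: [0.1, -0.7, -0.4]
opening: 0.0004
TCP press [-118.7   12.2   41.7] tooly yaw in press 90.33 shift now-axes [ 0.7 -0.3  3.7] clock 8.85 F [ 0.1 -0.7 -0.4] open 0.4
[-0.1 -0.7 -0.4]
```

View pics/v5.png

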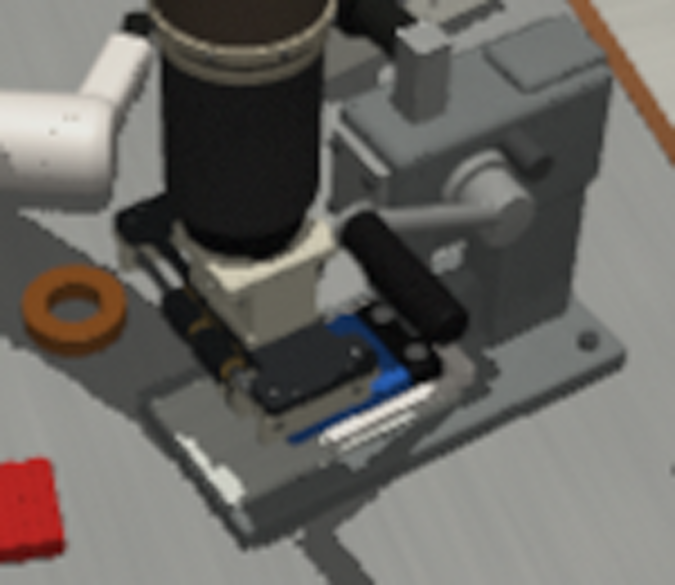

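The side crop shows the gripper straddling the pack's front end, with the pack moved toward the stop and the gripper clear of the lever. There is no stop force yet, so I'll keep pushing.

```bash
python3 -m pendant '[{"claw":0,"linear":[0,0,1],"twist":0},{"claw":0,"linear":[0,0,1],"twist":0},{"claw":0,"linear":[0,0,1],"twist":0},{"claw":0,"linear":[0,0,1],"twist":0},{"claw":0,"linear":[0,0,0],"twist":0},{"claw":0,"linear":[0,0,0],"twist":0},{"claw":0,"linear":[0,0,0],"twist":0},{"claw":0,"linear":[0,0,0],"twist":0},{"claw":0,"linear":[0,0,0],"twist":0},{"claw":0,"linear":[0,0,0],"twist":0}]'; python3 -c "
from h import *
need([-115,12,41]);print((get_obs()['force']@RP).round(1))"
```

```text
clock: 9.73
tool_pos: [0.5642, 0.1116, 0.0413]
orientation: [-173.3, 89.8, -159.7]
force: [-7.3, -0.2, 4.8]
opening: 0.0003
TCP press [-116.8   11.9   41.3] tooly yaw in press 90.3 shift now-axes [0.2 0.1 1.8] clock 9.73 F [-7.3 -0.2  4.8] open 0.3
[-7.2  1.5  4.8]
```

```bash
python3 -m pendant '[{"claw":0,"linear":[0,0,1],"twist":0},{"claw":0,"linear":[0,0,1],"twist":0},{"claw":0,"linear":[0,0,1],"twist":0},{"claw":0,"linear":[0,0,0],"twist":0},{"claw":0,"linear":[0,0,0],"twist":0},{"claw":0,"linear":[0,0,0],"twist":0},{"claw":0,"linear":[0,0,0],"twist":0},{"claw":0,"linear":[0,0,0],"twist":0},{"claw":0,"linear":[0,0,0],"twist":0},{"claw":0,"linear":[0,0,0],"twist":0}]'; python3 -c "
from h import *
need([-115,12,41]);print((get_obs()['force']@RP).round(1))"
```

```text
clock: 10.57
tool_pos: [0.5644, 0.1114, 0.0408]
orientation: [-173.5, 89.5, -159.9]
force: [-15.3, -0.7, 11.3]
opening: 0.0005
TCP press [-116.6   11.6   40.8] tooly yaw in press 90.26 shift now-axes [-0.2  0.4  1.6] clock 10.57 F [-15.3  -0.7  11.3] open 0.5
[-15.    2.8  11.3]
```

Travel stopped at -116.6 while the force rose to 15 N, so the pack is on the stop. Backing off and going up, then checking.

```bash
python3 -m pendant '[{"claw":0,"linear":[0,0,-3],"twist":0},{"claw":0,"linear":[0,0,-3],"twist":0},{"claw":0,"linear":[0,0,-5],"twist":0},{"claw":0,"linear":[0,0,-8],"twist":0},{"claw":0,"linear":[0,0,-10],"twist":0},{"claw":0,"linear":[0,0,-10],"twist":0},{"claw":0,"linear":[0,0,-10],"twist":0},{"claw":0,"linear":[0,0,-10],"twist":0},{"claw":0,"linear":[-10,0,0],"twist":0},{"claw":0,"linear":[-20,0,0],"twist":0}]'; python3 -m pendant '[{"claw":0,"linear":[-30,0,0],"twist":0},{"claw":0,"linear":[-30,0,0],"twist":0},{"claw":0,"linear":[-30,0,0],"twist":0},{"claw":0,"linear":[-30,0,0],"twist":0},{"claw":0,"linear":[-30,0,0],"twist":0},{"claw":0,"linear":[-30,0,0],"twist":0},{"claw":0,"linear":[-30,0,0],"twist":0},{"claw":0,"linear":[-30,0,0],"twist":0},{"claw":0,"linear":[-30,0,0],"twist":0},{"claw":0,"linear":[-10,0,0],"twist":0}]'; python3 -c "
from h import *
need([-119,-165,345]);print((get_obs()['force']@RP).round(1),get_obs()['joint_pos'])
c=camera_params('wrist');p,d=snapshot('wrist');cv2.imwrite('pics/w2.png',p[:,:,::-1])"
```

```text
clock: 11.4
tool_pos: [0.5096, 0.0983, 0.0708]
orientation: [-165.1, 89.8, -151.4]
force: [-0.3, 1.1, 0.7]
opening: 0.0006
clock: 12.23
tool_pos: [0.5127, 0.0991, 0.3576]
orientation: [4.0, 89.6, 17.6]
force: [0.6, 0.2, 0.3]
opening: 0.0006
TCP press [-169.8   11.5  357.6] tooly yaw in press 90.35 shift now-axes [  12.9 -176.8   49.6] clock 12.23 F [0.6 0.2 0.3] open 0.6
[0.6 0.1 0.3] [  32.57134092    2.24300644   -5.77881228    0.1119055   -81.56329948
 -108.94086698]
```

View pics/w2.png

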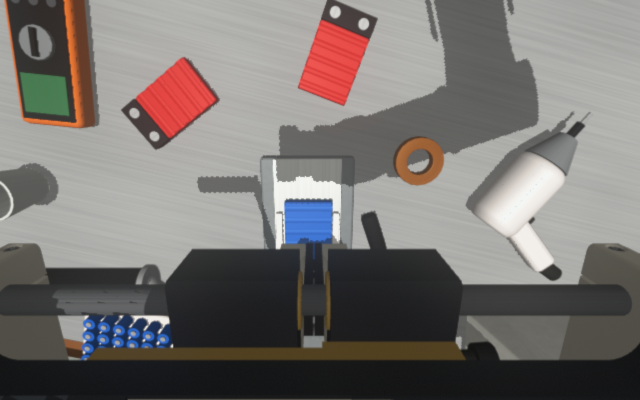

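The wrist picture shows the pack (front at row ~200) seated deeper in the nest, straight between the rails. The grip is at the left edge, around (90,285), and the bystanders are in place.

```bash
python3 -m pendant '[{"claw":0,"linear":[0,-17,0],"twist":0},{"claw":0,"linear":[0,-17,0],"twist":0},{"claw":0,"linear":[0,-17,0],"twist":0},{"claw":0,"linear":[0,-17,0],"twist":0},{"claw":20,"linear":[0,-17,5],"twist":0},{"claw":40,"linear":[0,-17,5],"twist":0},{"claw":87,"linear":[0,-17,10],"twist":0},{"claw":87,"linear":[0,-17,10],"twist":0},{"claw":87,"linear":[0,-17,10],"twist":0},{"claw":87,"linear":[0,-17,10],"twist":0}]'; python3 -m pendant '[{"claw":87,"linear":[0,0,0],"twist":-0.12},{"claw":87,"linear":[0,0,0],"twist":-0.12},{"claw":87,"linear":[0,0,0],"twist":-0.12},{"claw":87,"linear":[0,0,0],"twist":-0.12},{"claw":87,"linear":[0,0,0],"twist":-0.12},{"claw":87,"linear":[0,0,0],"twist":-0.12},{"claw":87,"linear":[0,0,0],"twist":-0.12},{"claw":87,"linear":[0,0,0],"twist":-0.12},{"claw":87,"linear":[0,0,0],"twist":-0.12},{"claw":87,"linear":[0,0,0],"twist":-0.12}]';  python3 - <<'E'
from h import *
need([-119,-165,345]);print(get_obs()['joint_pos'].round(1) if hasattr(get_obs()['joint_pos'],'round') else get_obs()['joint_pos'])
for n in("top","side"):
    p,d=snapshot(n);im=p.astype(int);cv2.imwrite(f"pics/{n}3.png",p[:,:,::-1])
    m=(im[...,2]>im[...,0]+50);z=np.zeros_like(m)
    if n=="top":z[150:225,255:310]=1
    else:z[160:205,285:350]=1
    v,u=np.nonzero(m&z);Q=w2p(onplane(n,np.c_[u,v],.05));print(n,len(Q),len(Q) and np.percentile(Q,[1,99],axis=0).round(1))
E
```

```text
clock: 13.12
tool_pos: [0.6004, -0.0551, 0.3517]
orientation: [164.5, 90.0, 178.1]
force: [1.3, 1.0, 0.1]
opening: 0.035
clock: 13.95
tool_pos: [0.5998, -0.0543, 0.3515]
orientation: [105.4, 90.0, -171.9]
force: [-0.1, -0.3, 0.0]
opening: 0.0867
TCP press [-120.3 -157.8  351.5] tooly yaw in press 159.43 shift now-axes [ 6.5 -3.8 -6.3] clock 13.95 F [-0.1 -0.3  0. ] open 86.7
[ 13.4  10.7   3.2  -0.  -82.5 -20.7]
top 656 [[-106.3  -31.    50. ]
 [ -16.5   36.2   50. ]]
side 607 [[-108.8  -37.8   50. ]
 [ -17.5   36.5   50. ]]
```

```bash
python3 -m pendant '[{"claw":87,"linear":[0,0,0],"twist":-0.12},{"claw":87,"linear":[0,0,0],"twist":-0.12},{"claw":87,"linear":[0,0,0],"twist":-0.12},{"claw":87,"linear":[0,0,-3],"twist":0},{"claw":87,"linear":[0,0,-3],"twist":0},{"claw":87,"linear":[0,0,-1],"twist":0},{"claw":87,"linear":[0,0,0],"twist":0},{"claw":87,"linear":[0,0,0],"twist":0},{"claw":87,"linear":[0,0,0],"twist":0},{"claw":87,"linear":[0,0,0],"twist":0}]';  python3 - <<'E'
from h import *
need([-119,-165,345])
c=camera_params('wrist');p,d=snapshot('wrist');cv2.imwrite('pics/w3.png',p[:,:,::-1])
print([(b["xy"],b["confidence"]) for b in boxes_of("wrist","grip")])
W=w2p(cloud("wrist",d,c).reshape(-1,3)).reshape(400,640,3)
m=(p.max(-1)<70)&(W[...,2]>250)&(W[...,2]<325)&(abs(W[...,0]+119)<40)&(W[...,1]<-120)
P=W[m];print(len(P));
if len(P)>20:
    print(np.percentile(P,[2,50,98],axis=0).round(1));v,u=np.nonzero(m);print(u.min(),u.max(),v.min(),v.max())
    for y0 in range(-205,-120,10):
        k=P[abs(P[:,1]-y0)<5]
        if len(k)>5:print(y0,len(k),np.percentile(k,[3,50,97],axis=0)[:,[0,2]].round(1).tolist())
E
```

```text
clock: 14.88
tool_pos: [0.6017, -0.0611, 0.3516]
orientation: [70.0, 90.0, 172.9]
force: [0.1, 0.2, -0.4]
opening: 0.0868
TCP press [-120.  -164.8  351.6] tooly yaw in press -180.35 shift now-axes [ 6.6 -1.  -0.2] clock 14.88 F [ 0.1  0.2 -0.4] open 86.8
[([311.8, 226.4], 0.57)]
4212
[[-130.6 -197.2  298.6]
 [-118.6 -165.4  309.1]
 [-106.3 -126.8  311.7]]
291 330 172 283
-195 653 [[-129.4, 293.3], [-118.6, 307.3], [-107.3, 311.4]]
-185 610 [[-129.9, 301.6], [-118.5, 309.4], [-106.4, 311.8]]
-175 585 [[-130.0, 301.6], [-118.5, 309.4], [-106.8, 311.6]]
-165 566 [[-130.1, 301.4], [-118.4, 309.3], [-106.4, 311.6]]
-155 532 [[-130.1, 302.0], [-118.9, 309.3], [-107.0, 311.8]]
-145 526 [[-130.2, 301.7], [-118.8, 309.3], [-106.7, 311.6]]
-135 506 [[-130.2, 301.5], [-118.8, 309.4], [-107.2, 311.5]]
-125 234 [[-131.0, 299.3], [-119.0, 308.1], [-106.1, 311.3]]
```

View pics/w3.png

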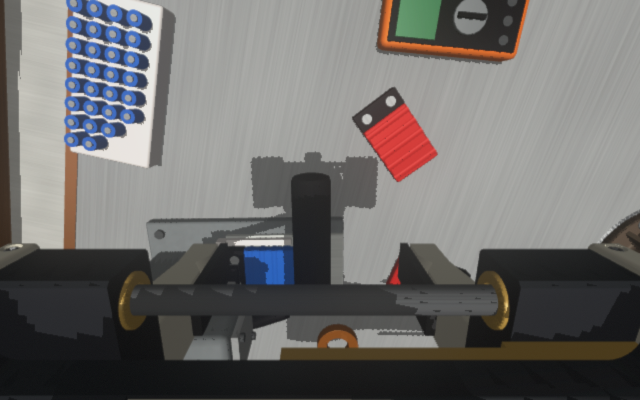

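The wrist picture shows the black grip bar (column ~311, rows 172–283) between the open fingers. Depth puts its centre at x -118.6, z 298.5, which agrees with the text. Lowering and closing.

```bash
python3 -m pendant '[{"claw":87,"linear":[10,-1,0],"twist":0},{"claw":87,"linear":[10,0,0],"twist":0},{"claw":87,"linear":[10,0,0],"twist":0},{"claw":87,"linear":[10,0,0],"twist":0},{"claw":87,"linear":[10,0,0],"twist":0},{"claw":87,"linear":[10,0,0],"twist":0},{"claw":87,"linear":[8,0,0],"twist":0},{"claw":87,"linear":[4,0,0],"twist":0},{"claw":60,"linear":[0,0,0],"twist":0},{"claw":50,"linear":[0,0,0],"twist":0}]'; python3 -m pendant '[{"claw":35,"linear":[0,0,0],"twist":0},{"claw":30,"linear":[0,0,0],"twist":0},{"claw":15,"linear":[0,0,0],"twist":0},{"claw":5,"linear":[0,0,0],"twist":0},{"claw":0,"linear":[0,0,0],"twist":0},{"claw":0,"linear":[0,0,0],"twist":0},{"claw":0,"linear":[0,0,0],"twist":0},{"claw":0,"linear":[0,0,0],"twist":0},{"claw":0,"linear":[0,0,0],"twist":0},{"claw":0,"linear":[0,0,0],"twist":0}]'; python3 - <<'E'
from h import *
need([-119,-165,280])
print((get_obs()['force']@RP).round(1))
# arc increments
N=30;q=np.linspace(0,1.31,N+1);x=20-170*np.cos(.611-q);z=200+170*np.sin(.611-q)
print("down(x tool), tool y");print([(round(-(z[i+1]-z[i]),1),round(-(x[i+1]-x[i]),1)) for i in range(N)])
E
```

```text
clock: 15.82
tool_pos: [0.6028, -0.061, 0.2796]
orientation: [176.8, 90.0, -80.2]
force: [0.0, -0.2, 0.2]
opening: 0.0787
clock: 16.65
tool_pos: [0.6031, -0.0608, 0.2796]
orientation: [-95.4, 90.0, 7.6]
force: [2.0, -1.0, 0.3]
opening: 0.0251
TCP press [-118.6 -164.8  279.6] tooly yaw in press -180.28 shift now-axes [-0.4  0.4 -0.2] clock 16.65 F [ 2.  -1.   0.3] open 25.1
[ 1.7 -1.4  0.3]
down(x tool), tool y
[(np.float64(6.2), np.float64(4.1)), (np.float64(6.3), np.float64(3.9)), (np.float64(6.5), np.float64(3.6)), (np.float64(6.7), np.float64(3.3)), (np.float64(6.8), np.float64(3.0)), (np.float64(6.9), np.float64(2.7)), (np.float64(7.0), np.float64(2.4)), (np.float64(7.1), np.float64(2.1)), (np.float64(7.2), np.float64(1.8)), (np.float64(7.3), np.float64(1.4)), (np.float64(7.3), np.float64(1.1)), (np.float64(7.4), np.float64(0.8)), (np.float64(7.4), np.float64(0.5)), (np.float64(7.4), np.float64(0.2)), (np.float64(7.4), np.float64(-0.2)), (np.float64(7.4), np.float64(-0.5)), (np.float64(7.4), np.float64(-0.8)), (np.float64(7.3), np.float64(-1.1)), (np.float64(7.3), np.float64(-1.5)), (np.float64(7.2), np.float64(-1.8)), (np.float64(7.1), np.float64(-2.1)), (np.float64(7.0), np.float64(-2.4)), (np.float64(6.9), np.float64(-2.7)), (np.float64(6.8), np.float64(-3.0)), (np.float64(6.7), np.float64(-3.3)), (np.float64(6.5), np.float64(-3.6)), (np.float64(6.3), np.float64(-3.9)), (np.float64(6.2), np.float64(-4.1)), (np.float64(6.0), np.float64(-4.4)), (np.float64(5.8), np.float64(-4.7))]
```

```bash
python3 -m pendant '[{"claw":0,"linear":[6.2,4.1,0],"twist":0},{"claw":0,"linear":[6.3,3.9,0],"twist":0},{"claw":0,"linear":[6.5,3.6,0],"twist":0},{"claw":0,"linear":[6.7,3.3,0],"twist":0},{"claw":0,"linear":[6.8,3,0],"twist":0},{"claw":0,"linear":[6.9,2.7,0],"twist":0},{"claw":0,"linear":[7,2.4,0],"twist":0},{"claw":0,"linear":[7.1,2.1,0],"twist":0},{"claw":0,"linear":[7.2,1.8,0],"twist":0},{"claw":0,"linear":[7.3,1.4,0],"twist":0}]'; python3 - <<'E'
from h import *
q=1.31/3
need([20-170*np.cos(.611-q),-165,200+170*np.sin(.611-q)-18.8])
print((get_obs()['force']@RP).round(1))
E
```

```text
clock: 17.48
tool_pos: [0.577, -0.0672, 0.2129]
orientation: [-102.9, 89.7, 0.1]
force: [2.7, 0.5, 6.1]
opening: 0.0253
TCP press [-145.5 -165.1  212.9] tooly yaw in press -180.25 shift now-axes [2.2 1.9 0.1] clock 17.48 F [2.7 0.5 6.1] open 25.3
[ 2.8 -0.1  6.1]
```

```bash
python3 -m pendant '[{"claw":0,"linear":[7.3,1.1,0],"twist":0},{"claw":0,"linear":[7.4,0.8,0],"twist":0},{"claw":0,"linear":[7.4,0.5,0],"twist":0},{"claw":0,"linear":[7.4,0.2,0],"twist":0},{"claw":0,"linear":[7.4,-0.2,0],"twist":0},{"claw":0,"linear":[7.4,-0.5,0],"twist":0},{"claw":0,"linear":[7.4,-0.8,0],"twist":0},{"claw":0,"linear":[7.3,-1.1,0],"twist":0},{"claw":0,"linear":[7.3,-1.5,0],"twist":0},{"claw":0,"linear":[7.2,-1.8,0],"twist":0}]'; python3 - <<'E'
from h import *
q=2*1.31/3
need([20-170*np.cos(.611-q),-165,200+170*np.sin(.611-q)-18.8])
print((get_obs()['force']@RP).round(1))
E
```

```text
clock: 18.32
tool_pos: [0.5765, -0.0673, 0.1379]
orientation: [95.1, 89.8, -161.9]
force: [-6.0, -1.0, 7.7]
opening: 0.0252
TCP press [-145.9 -165.   137.9] tooly yaw in press -180.3 shift now-axes [ 0.7 -1.8  0. ] clock 18.32 F [-6.  -1.   7.7] open 25.2
[-6.1  0.4  7.7]
```

```bash
python3 -m pendant '[{"claw":0,"linear":[7.1,-2.1,0],"twist":0},{"claw":0,"linear":[7,-2.4,0],"twist":0},{"claw":0,"linear":[6.9,-2.7,0],"twist":0},{"claw":0,"linear":[6.8,-3,0],"twist":0},{"claw":0,"linear":[6.7,-3.3,0],"twist":0},{"claw":0,"linear":[6.5,-3.6,0],"twist":0},{"claw":0,"linear":[6.3,-3.9,0],"twist":0},{"claw":0,"linear":[6.2,-4.1,0],"twist":0},{"claw":0,"linear":[6,-4.4,0],"twist":0},{"claw":0,"linear":[5.8,-4.7,0],"twist":0}]'; python3 - <<'E'
from h import *
q=1.31
need([20-170*np.cos(.611-q),-165,200+170*np.sin(.611-q)-18.8])
print((get_obs()['force']@RP).round(1))
E
```

```text
clock: 19.15
tool_pos: [0.6027, -0.0609, 0.069]
orientation: [83.9, 89.0, -173.2]
force: [-18.3, -4.4, 0.4]
opening: 0.0254
TCP press [-119.  -164.8   69. ] tooly yaw in press -180.44 shift now-axes [-3.  -8.8 -0.1] clock 19.15 F [-18.3  -4.4   0.4] open 25.4
[-18.8  -0.1   0.4]
```

```bash
python3 - <<'E'
from h import *
p,d=snapshot("side");cv2.imwrite("pics/v8.png",cv2.resize(p[90:250,260:420,::-1],None,fx=3.7,fy=3.7,interpolation=cv2.INTER_CUBIC))
q=np.array([0,1.22,1.31])
for n in("side","top"):
  for Q in q:print(n,Q,proj(n,p2w([[20-170*np.cos(.611-Q),y,200+170*np.sin(.611-Q)] for y in(-110,-200)])).round(1).tolist())
p,d=snapshot("wrist");cv2.imwrite("pics/w4.png",p[:,:,::-1])
c=camera_params('wrist')
W=w2p(cloud("wrist",d,c).reshape(-1,3)).reshape(400,640,3)
m=(p.max(-1)<70)&(W[...,2]>60)&(W[...,2]<140)&(abs(W[...,0]+119)<40)&(W[...,1]<-130)
P=W[m];print(len(P));
for y0 in range(-205,-120,10):
        k=P[abs(P[:,1]-y0)<5]
        if len(k)>5:print(y0,len(k),np.percentile(k,[3,50,97],axis=0)[:,[0,2]].round(1).tolist())
E
```

```text
side 0.0 [[329.5, 150.8], [350.6, 174.1]]
side 1.22 [[326.7, 203.1], [345.4, 225.8]]
side 1.31 [[329.4, 204.6], [348.0, 227.1]]
top 0.0 [[317.8, 178.4], [353.6, 171.1]]
top 1.22 [[318.7, 195.1], [349.0, 188.8]]
top 1.31 [[318.1, 192.9], [348.1, 186.7]]
7187
-205 101 [[-145.4, 138.7], [-92.4, 139.6], [-80.0, 140.0]]
-195 2122 [[-129.1, 96.9], [-117.9, 111.1], [-106.7, 115.9]]
-185 1554 [[-129.5, 106.9], [-117.8, 113.8], [-106.4, 116.0]]
-175 1021 [[-134.3, 83.1], [-118.1, 109.0], [-101.2, 139.1]]
-165 603 [[-133.7, 111.4], [-117.6, 114.9], [-101.7, 116.3]]
-155 1520 [[-132.6, 107.3], [-118.3, 114.3], [-103.0, 116.0]]
-145 266 [[-131.0, 104.3], [-122.6, 110.8], [-106.2, 114.8]]
```

View pics/v8.png

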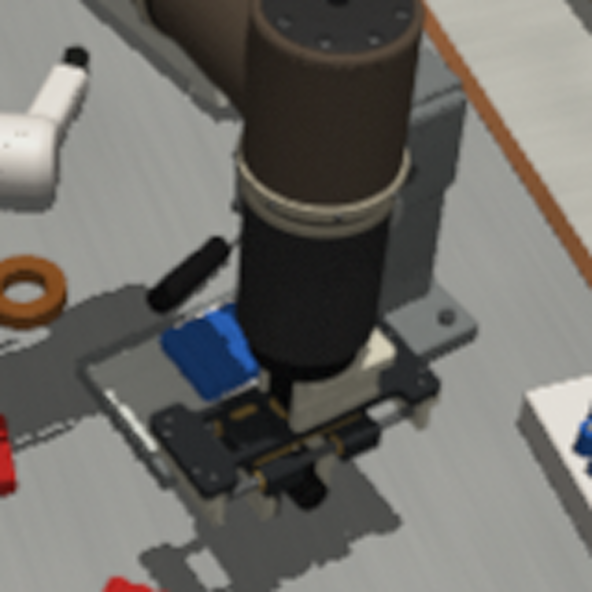

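The wrist depth puts the bar at x -118, z 103, so q is about 1.22. It has slid ~15 mm up the pads and is only at the threshold. I'll go further down so the palm can back it up.

```bash
python3 -m pendant '[{"claw":0,"linear":[3,0,0],"twist":0},{"claw":0,"linear":[3,0,0],"twist":0},{"claw":0,"linear":[3,0,0],"twist":0},{"claw":0,"linear":[3,0,0],"twist":0},{"claw":0,"linear":[3,0,0],"twist":0},{"claw":0,"linear":[2,0,0],"twist":0},{"claw":0,"linear":[2,0,0],"twist":0},{"claw":0,"linear":[2,0,0],"twist":0},{"claw":0,"linear":[2,0,0],"twist":0},{"claw":0,"linear":[1,0,0],"twist":0}]'; cat > bar.py <<'E'
from h import *
need([-110,-165,72]);print((get_obs()['force']@RP).round(1))
c=camera_params('wrist');p,d=snapshot("wrist")
W=w2p(cloud("wrist",d,c).reshape(-1,3)).reshape(400,640,3);tz=w2p(tool()[0])[0]
m=(p.max(-1)<70)&(abs(W[...,2]-tz[2]-40)<45)&(abs(W[...,0]-tz[0])<30)&(abs(W[...,1]+188)<8)
k=W[m];top=np.percentile(k[:,2],97);x=np.percentile(k[:,0],[3,97]).mean()
print("bar x",x.round(1),"top z",top.round(1),"q from z",(.611-np.arcsin((top-13-200)/170)).round(3),"q from x",.611,np.arccos(np.clip((20-x)/170,-1,1)).round(3),"bar above grasp",(top-13-tz[2]-18.8).round(1),len(k))
E
python3 bar.py
```

```text
clock: 20.08
tool_pos: [0.6132, -0.0586, 0.0538]
orientation: [-112.9, 89.8, -9.7]
force: [-13.2, 7.2, 46.5]
opening: 0.0253
TCP press [-108.3 -165.    53.8] tooly yaw in press -180.15 shift now-axes [-18.2   1.6  -0. ] clock 20.08 F [-13.2   7.2  46.5] open 25.3
[-11.2  10.   46.5]
bar x -108.7 top z 138.5 q from z 1.064 q from x 0.611 0.712 bar above grasp 52.8 5710
```

Bar x of -108.7 gives q ≈ 1.32, so the lever is on its lower stop (46 N; the bar's z reading is polluted by the gripper). I'll relieve the push slightly and hold.

```bash
python3 -m pendant '[{"claw":0,"linear":[-1,0,0],"twist":0},{"claw":0,"linear":[-1,0,0],"twist":0},{"claw":0,"linear":[0,0,0],"twist":0},{"claw":0,"linear":[0,0,0],"twist":0},{"claw":0,"linear":[0,0,0],"twist":0},{"claw":0,"linear":[0,0,0],"twist":0},{"claw":0,"linear":[0,0,0],"twist":0},{"claw":0,"linear":[0,0,0],"twist":0},{"claw":0,"linear":[0,0,0],"twist":0},{"claw":0,"linear":[0,0,0],"twist":0}]'; sed -i 's/abs(W\[...,2\]-tz\[2\]-40)<45/abs(W[...,2]-tz[2]-37)<35/; s/+188)<8/+186)<4/' bar.py; python3 bar.py
```

```text
clock: 20.97
tool_pos: [0.6127, -0.0587, 0.0545]
orientation: [-111.7, 89.8, -8.6]
force: [-6.9, 3.8, 29.4]
opening: 0.025
TCP press [-108.8 -165.    54.5] tooly yaw in press -180.19 shift now-axes [-17.5   1.2  -0. ] clock 20.97 F [-6.9  3.8 29.4] open 25.0
[-5.9  5.3 29.4]
bar x -108.9 top z 104.0 q from z 1.307 q from x 0.611 0.71 bar above grasp 17.7 1265
```

```bash
python3 - <<'E'
import numpy as np
N=48;q=np.linspace(1.31,0,N+1);x=20-170*np.cos(.611-q);z=200+170*np.sin(.611-q)
print([(round(float(-(z[i+1]-z[i])),1),round(float(-(x[i+1]-x[i])),1)) for i in range(N)])
E
python3 -m pendant '[{"claw":0,"linear":[0,0,0],"twist":0},{"claw":0,"linear":[0,0,0],"twist":0},{"claw":0,"linear":[-3,2,0],"twist":0},{"claw":0,"linear":[-3.6,2.9,0],"twist":0},{"claw":0,"linear":[-3.7,2.8,0],"twist":0},{"claw":0,"linear":[-3.8,2.7,0],"twist":0},{"claw":0,"linear":[-3.8,2.6,0],"twist":0},{"claw":0,"linear":[-3.9,2.5,0],"twist":0},{"claw":0,"linear":[-4,2.4,0],"twist":0},{"claw":0,"linear":[-4.1,2.3,0],"twist":0}]'; python3 bar.py
```

```text
[(-3.6, 2.9), (-3.7, 2.8), (-3.7, 2.7), (-3.8, 2.6), (-3.9, 2.5), (-4.0, 2.4), (-4.0, 2.3), (-4.1, 2.2), (-4.1, 2.1), (-4.2, 2.0), (-4.3, 1.9), (-4.3, 1.7), (-4.3, 1.6), (-4.4, 1.5), (-4.4, 1.4), (-4.5, 1.3), (-4.5, 1.1), (-4.5, 1.0), (-4.6, 0.9), (-4.6, 0.8), (-4.6, 0.6), (-4.6, 0.5), (-4.6, 0.4), (-4.6, 0.3), (-4.6, 0.1), (-4.6, 0.0), (-4.6, -0.1), (-4.6, -0.2), (-4.6, -0.4), (-4.6, -0.5), (-4.6, -0.6), (-4.6, -0.7), (-4.6, -0.9), (-4.5, -1.0), (-4.5, -1.1), (-4.5, -1.2), (-4.4, -1.4), (-4.4, -1.5), (-4.4, -1.6), (-4.3, -1.7), (-4.3, -1.8), (-4.2, -1.9), (-4.2, -2.1), (-4.1, -2.2), (-4.0, -2.3), (-4.0, -2.4), (-3.9, -2.5), (-3.8, -2.6)]
clock: 21.85
tool_pos: [0.5929, -0.0635, 0.0819]
orientation: [-114.8, 89.9, -11.8]
force: [3.3, 1.1, 6.3]
opening: 0.0255
TCP press [-129.2 -165.1   81.9] tooly yaw in press -180.24 shift now-axes [  9.9 -19.2   0.2] clock 21.85 F [3.3 1.1 6.3] open 25.5
[3.5 0.3 6.3]
bar x -129.1 top z 133.8 q from z 1.095 q from x 0.611 0.501 bar above grasp 19.5 1339
```

```bash
python3 -m pendant '[{"claw":0,"linear":[-4.1,2.1,0],"twist":0},{"claw":0,"linear":[-4.2,2,0],"twist":0},{"claw":0,"linear":[-4.3,1.9,0],"twist":0},{"claw":0,"linear":[-4.3,1.7,0],"twist":0},{"claw":0,"linear":[-4.3,1.6,0],"twist":0},{"claw":0,"linear":[-4.4,1.5,0],"twist":0},{"claw":0,"linear":[-4.4,1.4,0],"twist":0},{"claw":0,"linear":[-4.5,1.3,0],"twist":0},{"claw":0,"linear":[-4.5,1.1,0],"twist":0},{"claw":0,"linear":[-4.5,1,0],"twist":0}]'; python3 bar.py
```

```text
clock: 22.73
tool_pos: [0.5765, -0.0673, 0.1245]
orientation: [126.2, 90.0, -130.8]
force: [3.9, -4.7, 3.0]
opening: 0.0251
TCP press [-146.  -165.1  124.5] tooly yaw in press -180.3 shift now-axes [ 52.4 -36.    0.3] clock 22.73 F [ 3.9 -4.7  3. ] open 25.1
[ 2.7 -5.4  3. ]
bar x -145.7 top z 179.9 q from z 0.807 q from x 0.611 0.225 bar above grasp 23.0 1336
```

```bash
python3 -m pendant '[{"claw":0,"linear":[-4.6,0.9,0],"twist":0},{"claw":0,"linear":[-4.6,0.8,0],"twist":0},{"claw":0,"linear":[-4.6,0.6,0],"twist":0},{"claw":0,"linear":[-4.6,0.5,0],"twist":0},{"claw":0,"linear":[-4.6,0.4,0],"twist":0},{"claw":0,"linear":[-4.6,0.3,0],"twist":0},{"claw":0,"linear":[-4.6,0.1,0],"twist":0},{"claw":0,"linear":[-4.6,0,0],"twist":0},{"claw":0,"linear":[-4.6,-0.1,0],"twist":0},{"claw":0,"linear":[-4.6,-0.2,0],"twist":0}]'; python3 bar.py
```

```text
clock: 23.62
tool_pos: [0.5738, -0.068, 0.1701]
orientation: [178.6, 90.0, -78.4]
force: [5.9, -3.9, 0.3]
opening: 0.0248
TCP press [-148.8 -165.1  170.1] tooly yaw in press -180.31 shift now-axes [ 98.1 -38.8   0.3] clock 23.62 F [ 5.9 -3.9  0.3] open 24.8
[ 4.9 -5.2  0.3]
bar x -148.5 top z 229.2 q from z 0.515 q from x 0.611 0.132 bar above grasp 26.5 1180
```

```bash
python3 -m pendant '[{"claw":0,"linear":[-4.6,-0.5,0],"twist":0},{"claw":0,"linear":[-4.6,-0.6,0],"twist":0},{"claw":0,"linear":[-4.6,-0.7,0],"twist":0},{"claw":0,"linear":[-4.6,-0.9,0],"twist":0},{"claw":0,"linear":[-4.5,-1,0],"twist":0},{"claw":0,"linear":[-4.5,-1.1,0],"twist":0},{"claw":0,"linear":[-4.5,-1.2,0],"twist":0},{"claw":0,"linear":[-4.4,-1.4,0],"twist":0},{"claw":0,"linear":[-4.4,-1.5,0],"twist":0},{"claw":0,"linear":[-4.4,-1.6,0],"twist":0}]'; python3 bar.py
```

```text
clock: 24.5
tool_pos: [0.5853, -0.0651, 0.2152]
orientation: [-97.4, 89.9, 5.6]
force: [10.5, -3.2, -2.1]
opening: 0.0233
TCP press [-136.9 -164.9  215.2] tooly yaw in press -180.3 shift now-axes [ 1.432e+02 -2.660e+01  1.000e-01] clock 24.5 F [10.5 -3.2 -2.1] open 23.3
[ 9.5 -5.5 -2.1]
bar x -136.7 top z 277.9 q from z 0.219 q from x 0.611 0.398 bar above grasp 30.0 897
```

Watching the opening: the bar has rolled up to near the pads' top edge, because it rolls on the pad that carries the load. I'll finish slowly, keeping the loading the same. I'm also limiting the claw to 18 mm so the fingers can't wedge the bar hard into the palm.

```bash
python3 -m pendant '[{"claw":18,"linear":[-1.5,-0.5,0],"twist":0},{"claw":18,"linear":[-1.8,-0.6,0],"twist":0},{"claw":18,"linear":[-1.8,-0.6,0],"twist":0},{"claw":18,"linear":[-1.8,-0.6,0],"twist":0},{"claw":18,"linear":[-1.8,-0.7,0],"twist":0},{"claw":18,"linear":[-1.8,-0.7,0],"twist":0},{"claw":18,"linear":[-1.8,-0.7,0],"twist":0},{"claw":18,"linear":[-1.8,-0.7,0],"twist":0},{"claw":18,"linear":[-1.8,-0.8,0],"twist":0},{"claw":18,"linear":[-1.8,-0.8,0],"twist":0}]'; python3 bar.py
```

```text
clock: 25.38
tool_pos: [0.594, -0.0629, 0.2325]
orientation: [-92.6, 89.6, 10.4]
force: [19.6, -2.4, -7.8]
opening: 0.0219
TCP press [-128.  -164.8  232.5] tooly yaw in press -180.29 shift now-axes [ 1.606e+02 -1.700e+01 -1.000e-01] clock 25.38 F [19.6 -2.4 -7.8] open 21.9
[18.6 -6.8 -7.8]
bar x -127.7 top z 296.5 q from z 0.097 q from x 0.611 0.518 bar above grasp 31.9 821
```

```bash
python3 -m pendant '[{"claw":18,"linear":[-1.4,-0.9,0],"twist":0},{"claw":18,"linear":[-1.4,-0.9,0],"twist":0},{"claw":18,"linear":[-1.4,-0.9,0],"twist":0},{"claw":18,"linear":[-1.4,-0.9,0],"twist":0},{"claw":18,"linear":[-1.4,-0.9,0],"twist":0},{"claw":18,"linear":[-1.4,-0.9,0],"twist":0},{"claw":18,"linear":[-1.4,-0.9,0],"twist":0},{"claw":18,"linear":[-1.4,-0.9,0],"twist":0},{"claw":18,"linear":[-1.4,-0.9,0],"twist":0},{"claw":18,"linear":[-1.4,-0.9,0],"twist":0}]'; python3 bar.py
```

```text
clock: 26.27
tool_pos: [0.6024, -0.0609, 0.2457]
orientation: [-88.0, 89.7, 15.0]
force: [18.7, -3.1, -10.9]
opening: 0.0208
TCP press [-119.3 -164.7  245.7] tooly yaw in press -180.3 shift now-axes [173.7  -8.5  -0.2] clock 26.27 F [ 18.7  -3.1 -10.9] open 20.8
[ 17.5  -7.3 -10.9]
bar x -118.9 top z 310.7 q from z -0.001 q from x 0.611 0.614 bar above grasp 32.9 724
```

```bash
python3 -m pendant '[{"claw":18,"linear":[0,-0.7,0],"twist":0},{"claw":18,"linear":[0,-0.7,0],"twist":0},{"claw":18,"linear":[0,-0.7,0],"twist":0},{"claw":18,"linear":[0,-0.7,0],"twist":0},{"claw":18,"linear":[0,-0.7,0],"twist":0},{"claw":18,"linear":[0,-0.7,0],"twist":0},{"claw":18,"linear":[0,-0.7,0],"twist":0},{"claw":18,"linear":[0,-0.7,0],"twist":0},{"claw":18,"linear":[0,0,0],"twist":0},{"claw":18,"linear":[0,0,0],"twist":0}]'; python3 bar.py
```

```text
clock: 27.15
tool_pos: [0.603, -0.0608, 0.2462]
orientation: [81.6, 89.8, -175.4]
force: [-3.4, -3.8, -0.3]
opening: 0.0208
TCP press [-118.7 -164.8  246.2] tooly yaw in press -180.32 shift now-axes [174.1  -9.2  -0.2] clock 27.15 F [-3.4 -3.8 -0.3] open 20.8
[-4.2 -2.9 -0.3]
bar x -118.3 top z 311.4 q from z -0.006 q from x 0.611 0.62 bar above grasp 33.4 657
```

The lever is at rest and the forces are about zero. Opening and withdrawing straight up.

```bash
python3 -m pendant '[{"claw":24,"linear":[0,0,0],"twist":0},{"claw":28,"linear":[0,0,0],"twist":0},{"claw":35,"linear":[0,0,0],"twist":0},{"claw":45,"linear":[0,0,0],"twist":0},{"claw":87,"linear":[0,0,0],"twist":0},{"claw":87,"linear":[0,0,0],"twist":0},{"claw":87,"linear":[0,0,0],"twist":0},{"claw":87,"linear":[0,0,0],"twist":0},{"claw":87,"linear":[0,0,0],"twist":0},{"claw":87,"linear":[0,0,0],"twist":0}]'; python3 bar.py;  python3 -m pendant '[{"claw":87,"linear":[-5,0,0],"twist":0},{"claw":87,"linear":[-12,0,0],"twist":0},{"claw":87,"linear":[-12,0,0],"twist":0},{"claw":87,"linear":[-12,0,0],"twist":0},{"claw":87,"linear":[-12,0,0],"twist":0},{"claw":87,"linear":[-12,0,0],"twist":0},{"claw":87,"linear":[-12,0,0],"twist":0},{"claw":87,"linear":[-12,0,0],"twist":0},{"claw":87,"linear":[-12,0,0],"twist":0},{"claw":87,"linear":[-12,0,0],"twist":0}]'; python3 - <<'E'
from h import *
need([-110,-165,72])
for n in("top","side"):
    p,d=snapshot(n);im=p.astype(int);cv2.imwrite(f"pics/{n}5.png",p[:,:,::-1])
    m=(im[...,2]>im[...,0]+50);z=np.zeros_like(m)
    if n=="top":z[150:225,255:310]=1
    else:z[160:205,285:350]=1
    v,u=np.nonzero(m&z);Q=w2p(onplane(n,np.c_[u,v],.05));print(n,len(Q),len(Q) and np.percentile(Q,[1,99],axis=0).round(1))
E
```

```text
clock: 28.03
tool_pos: [0.6046, -0.0604, 0.247]
orientation: [-80.9, 90.0, 22.2]
force: [-0.3, -0.4, -0.0]
opening: 0.0756
TCP press [-117.1 -164.8  247. ] tooly yaw in press -180.29 shift now-axes [ 1.75e+02 -7.00e+00 -1.00e-01] clock 28.03 F [-0.3 -0.4 -0. ] open 75.6
[-0.3 -0.3 -0. ]
bar x -118.2 top z 311.4 q from z -0.006 q from x 0.611 0.621 bar above grasp 32.7 743
clock: 28.92
tool_pos: [0.6045, -0.0605, 0.3611]
orientation: [-100.8, 90.0, 2.2]
force: [0.1, 0.8, 0.7]
opening: 0.0872
TCP press [-117.2 -164.9  361.1] tooly yaw in press -180.3 shift now-axes [289.1  -7.   -0. ] clock 28.92 F [0.1 0.8 0.7] open 87.2
top 577 [[-106.2  -31.3   50. ]
 [ -16.5   36.7   50. ]]
side 604 [[-108.8  -37.7   50. ]
 [ -17.5   36.1   50. ]]
```

```bash
python3 -m pendant '[{"claw":87,"linear":[0,10,-5],"twist":0},{"claw":87,"linear":[0,15,-10],"twist":0},{"claw":87,"linear":[0,15,-15],"twist":0},{"claw":87,"linear":[0,15,-15],"twist":0},{"claw":87,"linear":[0,15,-15],"twist":0},{"claw":87,"linear":[0,15,-15],"twist":0},{"claw":87,"linear":[0,15,-15],"twist":0},{"claw":87,"linear":[0,15,-15],"twist":0},{"claw":87,"linear":[0,10,-10],"twist":0},{"claw":87,"linear":[0,5,-5],"twist":0}]';  python3 - <<'E'
from h import *
S=[]
for n,w in(("top",(250,140,360,225)),("side",(285,130,395,215))):
    p,d=snapshot(n);cv2.imwrite(f"pics/{n}6.png",p[:,:,::-1]);x0,y0,x1,y1=w
    S.append(cv2.resize(p[y0:y1,x0:x1,::-1],(390,300),interpolation=cv2.INTER_CUBIC))
    q0=cv2.imread(f"pics/{n}0.png")
    for t in["tape_roll","tip_cup","multimeter","test_gun","screwdriver","grip","pack"]:
        print(n,t,[(np.round(b["xy"]).tolist(),round(b["confidence"],2)) for b in boxes_of(n,t)][:3])
    # expected pixels: pack far corners at home, stop top edge
    print(n,"home pack top corners far",proj(n,p2w([[13,38,50],[13,-32,50],[-105,38,50],[-105,-32,50]])).round(1).tolist())
cv2.imwrite("pics/v9.png",np.hstack(S))
E
```

```text
clock: 29.85
tool_pos: [0.5029, -0.2084, 0.3599]
orientation: [86.8, 90.0, -170.3]
force: [0.3, 0.1, 0.7]
opening: 0.0868
top tape_roll [([230.0, 230.0], 0.84)]
top tip_cup []
top multimeter [([398.0, 252.0], 0.67), ([227.0, 232.0], 0.65)]
top test_gun [([175.0, 222.0], 0.96)]
top screwdriver [([244.0, 187.0], 0.78)]
top grip []
top pack [([356.0, 227.0], 0.89), ([274.0, 196.0], 0.53), ([276.0, 260.0], 0.53)]
top home pack top corners far [[262.6, 167.0], [285.1, 162.5], [269.7, 204.1], [292.5, 199.4]]
side tape_roll [([262.0, 166.0], 0.65)]
side tip_cup [([397.0, 303.0], 0.62)]
side multimeter [([311.0, 314.0], 0.84)]
side test_gun [([254.0, 132.0], 0.86)]
side screwdriver []
side grip []
side pack [([304.0, 262.0], 0.87), ([243.0, 216.0], 0.76), ([327.0, 187.0], 0.52)]
side home pack top corners far [[336.6, 164.9], [349.7, 179.5], [303.0, 179.7], [315.6, 195.1]]
```

View pics/v9.png

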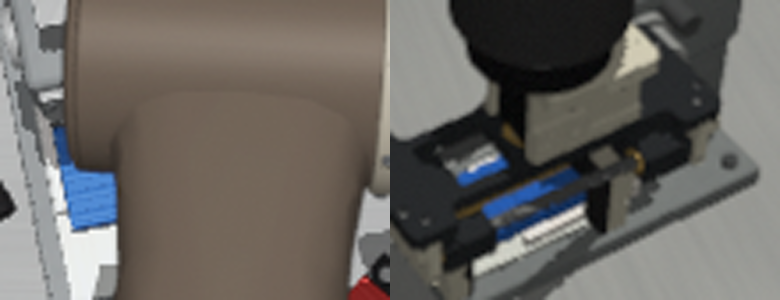

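The arm blocks both views here, so I'll move it to the left side for a last clear look.

```bash
python3 -m pendant '[{"claw":87,"linear":[0,0,20],"twist":0},{"claw":87,"linear":[0,0,40],"twist":0},{"claw":87,"linear":[0,0,40],"twist":0},{"claw":87,"linear":[0,0,40],"twist":0},{"claw":87,"linear":[0,0,40],"twist":0},{"claw":87,"linear":[0,0,40],"twist":0},{"claw":87,"linear":[0,0,40],"twist":0},{"claw":87,"linear":[0,0,40],"twist":0},{"claw":87,"linear":[0,0,40],"twist":0},{"claw":87,"linear":[0,0,40],"twist":0}]'; python3 -m pendant '[{"claw":87,"linear":[0,0,40],"twist":0},{"claw":87,"linear":[0,0,40],"twist":0},{"claw":87,"linear":[0,0,40],"twist":0},{"claw":87,"linear":[0,0,30],"twist":0},{"claw":87,"linear":[0,0,20],"twist":0},{"claw":87,"linear":[0,0,10],"twist":0},{"claw":87,"linear":[0,0,0],"twist":0},{"claw":87,"linear":[0,0,0],"twist":0},{"claw":87,"linear":[0,0,0],"twist":0},{"claw":87,"linear":[0,0,0],"twist":0}]';  python3 - <<'E'
from h import *
S=[]
for n,w in(("top",(250,140,360,225)),("side",(285,130,395,215))):
    p,d=snapshot(n);cv2.imwrite(f"pics/{n}7.png",p[:,:,::-1]);x0,y0,x1,y1=w
    S.append(cv2.resize(p[y0:y1,x0:x1,::-1],(390,300),interpolation=cv2.INTER_CUBIC))
    for t in["tape_roll","tip_cup","multimeter","test_gun","screwdriver","grip","pack"]:
        print(n,t,[(np.round(b["xy"]).tolist(),round(b["confidence"],2)) for b in boxes_of(n,t)][:3])
    W=w2p(cloud(n,d).reshape(-1,3)).reshape(400,640,3);m=(p.max(-1)<75)&(W[...,2]>270)&(W[...,2]<330)&(abs(W[...,0]+119)<40)&(W[...,1]<-115)&(W[...,1]>-205)
    print(n,"grip",m.sum(),np.median(W[m],0).round(1) if m.any() else"")
cv2.imwrite("pics/v10.png",np.hstack(S))
E
```

```text
clock: 31.48
tool_pos: [0.4184, 0.1653, 0.3605]
orientation: [-59.7, 89.9, 43.3]
force: [1.0, 0.6, -0.4]
opening: 0.0869
clock: 32.32
tool_pos: [0.3792, 0.338, 0.3603]
orientation: [-50.5, 90.0, 52.4]
force: [-0.1, 0.0, -0.2]
opening: 0.0868
top tape_roll [([232.0, 227.0], 0.72), ([450.0, 251.0], 0.33)]
top tip_cup [([422.0, 178.0], 0.62)]
top multimeter [([406.0, 244.0], 0.6)]
top test_gun [([175.0, 223.0], 0.57)]
top screwdriver [([243.0, 189.0], 0.69), ([274.0, 170.0], 0.28)]
top grip [([315.0, 170.0], 0.88), ([244.0, 188.0], 0.23)]
top pack [([283.0, 273.0], 0.84), ([280.0, 189.0], 0.57)]
top grip 331 [-122.2 -156.   308.9]
side tape_roll [([267.0, 172.0], 0.74)]
side tip_cup [([396.0, 301.0], 0.7)]
side multimeter [([311.0, 316.0], 0.76), ([348.0, 161.0], 0.21)]
side test_gun [([255.0, 130.0], 0.57)]
side screwdriver [([313.0, 164.0], 0.76)]
side grip [([345.0, 149.0], 0.61)]
side pack [([304.0, 264.0], 0.7), ([239.0, 214.0], 0.67), ([323.0, 182.0], 0.65)]
side grip 355 [-125.2 -163.7  306. ]
```

View pics/v10.png

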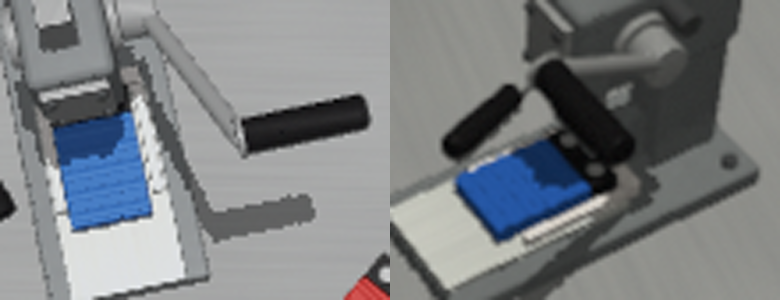

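The last picture shows the lever back at rest (black grip at upper right in both crops). The pack is straight in the nest with its black cap meeting the white end stop, around (618,185) in the side crop. The bystanders are where they were, so I'm handing in.

```bash
python3 -c "
from plant import *
print(close_job(), get_obs()['clock'])"
```

```text
the job is handed in; nothing more can be done
the job is handed in; nothing more can be done
```

I slid the pack home, pulled the lever to its lower stop, held it about 1.2 s and eased it back up in about 5 s. I then released it and handed the job in at about 33 s on the clock. No verdict is reported, so the results below come from my own checks.

- **Pack home:** Travel stopped dead as the push force rose to 15 N. The blue front edge reads x ≈ -106 mm from the top camera and -109 mm from the side camera, against -105 nominal. That is 1–4 mm short on paper, close to camera accuracy, so I relied mainly on the felt stop. The readings were the same, to about 0.1 mm, before and after the lever work, and the last picture shows the cap at the end stop.
- **Lever down:** Measured at q ≈ 1.307 rad. On the first pull the grip had slid about 15 mm up the finger pads and reached only about 1.22 rad, so I pulled further until the lower stop took 46 N. I did not measure the probe force itself.
- **Lever back up:** It averaged about 0.33 rad/s, then slower, and ended at q ≈ 0.00. The bar had rolled near the pads' top edge, so I did the last part slowly with the claw limited to 18 mm. I saw no jump, but I measured the lever only between moves, so its peak speed is not confirmed.
- **Bystanders:** The five the networks find by name are within a few pixels of where they started. One spare pack was missing from the last top-view detection, and no pictured spare moved in what I viewed. Both spares, as I took them, are red; I left them alone. The blue pack at the far right of the table was not checked again.
- **At hand-in:** The arm was clear of everything and the force read about zero.

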